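# Thread the mast rod through the gland and both bushings and hold it

## Task

Unscrew the dark grey gland cap on the white mast bracket to its open stop and leave it open, then take the long headed rod from the rack, lower it through the cap and the upper bushing and on through the lower bushing, until its foot stands out about 2 cm below the lower bushing. Finish while still holding the rod, steady at that height and not resting on the base plate, so that a colleague can tighten the gland; leave everything else on the bench where it is.

Things in the scene. Friction and masses are not known exactly. Their poses are not given: they have to be found in the camera images.
- rod_head (a point): Centre of the round grip head of the long steel rod: the head is 18 mm in diameter and 32 mm long (16 mm above and below this point) and is the top of the rod. The rod is 190 mm long in all, shaft 12 mm in diameter, about 200 g; this point is 174 mm above its foot. z points up along the rod. It stands loosely upright in one of three wells of a white rack, foot 10 mm above the bench; the other two wells hold shorter rods (tops at 110 and 130 mm above the bench).
- rod_tip (a point): The foot of the long rod, on its axis, at its very end; the last 4 mm taper from 12 mm to 9 mm in diameter. z points up along the rod.
- rack: Fixed white rod rack, block 60 x 150 x 50 mm, origin at the centre of its underside on the bench. Three round wells in its top, 14 mm in diameter and 40 mm deep, at y = -50, 0 and +50 mm of its own frame; any of them may hold the long rod.
- bracket: Fixed white mast bracket; origin on the bench, on the common vertical axis of its two bushings. Base plate 110 (x) x 135 (y) x 12 mm; an upright cheek at its +y side (y 45 to 57 mm, up to 117 mm high); two level arms 70 x 90 mm, each with a through bushing of 15 mm bore: the lower one from 60 to 74 mm above the bench, the upper one from 99 to 117 mm. Below the lower one: 48 mm of free space above the base plate.
- upper_bush (a point): Centre of the underside of the upper bushing, 99 mm above the bench, on the bushing axis.
- lower_bush (a point): Centre of the underside of the lower bushing, 60 mm above the bench, on the bushing axis.
- cap_top (a point): Centre of the top of the dark grey ribbed gland cap: a captive round ring, 44 mm in outer diameter, 28 mm high (from 121 to 149 mm above the bench), with a 22 mm hole through it for the rod, on the bushing axis; can be gripped across at any angle. It turns with the cap; its x axis points to the small light mark on the rim.
- cap (a joint): Angle of the gland cap, rad: grows as it is unscrewed (anticlockwise seen from above), 0 = tight, 1.4 = open stop; it starts between 0 and 0.35. It does not rise; it stays where it is left; turning it takes about 0.06 N m. Two aluminium jaws under it leave a gap of 6 mm when tight and 17 mm at the open stop, so the rod passes only when it is open.
- stud_headed: Bystander: short steel rod, 120 mm long, with a head 18 mm in diameter and 20 mm long, in a well of the rack. Origin at its foot.
- stud_plain: Bystander: plain steel rod without a head, 12 x 100 mm, in a well of the rack. Origin at its foot.
- screwdriver: Bystander: black-handled screwdriver, 170 mm, lying along its x axis; origin at its middle, on the bench.
- nozzle: Bystander: black thruster nozzle ring, 60 mm in diameter, 35 mm high; origin under its centre.
- wrench: Bystander: steel wrench, 180 mm, lying along its x axis; origin at its middle, on the bench.
- housing: Bystander: clear pressure tube with black end caps, 240 mm long along its x axis, 72 mm high; origin under its centre.
- sensor_case: Bystander: clear case with a circuit board, 100 x 75 x 30 mm; origin under its centre.
- ballast: Bystander: aluminium ballast block, 90 x 50 x 25 mm; origin under its centre.
Not all that is in view belongs to the job. What is shaped like the part that bears rod_head but pink or red is not meant.

How it is judged:
By the outcome, as a careful person would: the job done as asked, in the order asked, and still so for the second after the job is handed in, while the arm keeps its last pose, push and grip.
It also fails if it takes over 69 s, if anything falls off the work surface, if the arm or the gripper's body presses on something with over 40 N, if the wrist force passes 120 N, or if a joint passes its speed limit or range.

## Robot

A 6-joint arm with a two-finger parallel gripper is mounted at the origin on the work surface. World frame = base frame: x ahead of the robot, y to its left, z up, the work surface at z = 0. Lengths are in m, angles in degrees, forces in N, time in s.
With the tool pointing down it reaches from about 0.4 to 0.825 m from the base axis. Payload 7 kg.
Tool frame: the origin (TCP) lies at the centre of the arm's flange, where the gripper is bolted on; the fingertips stand 178 mm ahead of it and the grasp point (between the pads) lies 159 mm ahead of it; z points along the fingers, x is the direction in which the jaws open and shut, and the axes are right-handed (so a half turn about z gives the same grasp; the last joint's range is limited). The gripper opens to 88 mm and grips with 3 to 60 N. Pads are 19 mm wide; open, the fingers measure 130 mm over their backs; the gripper's body (78 mm by 193 mm) begins 47 mm behind the grasp point.
Start: joints at [-56.717, 20.546, 0.682, 0, -70.136, -16.507], TCP at [0.195, -0.646, 0.405] pointing down, gripper open.
Joint ranges: [-176.03, 176.03], [-82.01, 121.73], [-58.28, 71.71], [-173.87, 95.51], [-174.79, -0.11], [-173.66, 173.66]. Speed limits (degrees/s): [136.94, 136.94, 172.46, 180, 180, 180].

## Interface

Orientations are given as a 3x3 rotation matrix whose columns are the frame's x, y, z axes.
In Python, from station import bot gives the robot as it stands.
- The arm moves only by the shell command python3 -m creep 'ROWS' [FORCE]. ROWS is a JSON object of lists of equal length, an entry for each row: "offset": the shift along the tool's x, y, z in m, a list of three; "dr": the turn, a rotation vector about the tool's x, y, z in degrees, a list of three; "fingers": the opening, from 0 (shut) to 1 (fully open). In form: {"offset": [[dx, dy, dz], ...], "dr": [[ax, ay, az], ...], "fingers": [fingers, ...]}. A call has exactly 10 rows; each row shifts and turns the commanded pose from where the row before left it, along the tool's axes as they then stand; what a row does not reach is not made up. A row lasts 1/12 s, in which the tool goes at most 41.7 mm and 7.16 degrees, less where a joint would pass 70% of its speed; a pose out of reach is approached as far as the arm can. A call with a gripper value outside its range is refused whole. The fingers move at their own pace and stop on an object; FORCE is the grip in N (left out, the last holds). Time passes only in rows, so rows that do not move let the fingers close, or fill a call up. It gives the time, the measured TCP pose, the force and the opening at its end, in the units of the state.
- bot.read_state(): the state, without advancing time (a new reading comes with each control period).
- bot.read_camera(name): name is "scene" or "top"; returns a dict with "pixels" (420x560x3 uint8, blue, green, red), "depth" (420x560 float32, m along the optical axis (not along the pixel's ray), 0 where there is no reading), "mtx" (3x3 intrinsics, pixels), "rvec" (rotation vector, rad) and "tvec" (3), from world to camera coordinates, as OpenCV has them. Camera axes: x right, y down, z forward; pixel columns grow to the right and rows downward; lengths in m; the calibration is good to about 2 mm. A picture is of the moment at which its call begins.
- bot.hand_in(): hands the job in, once; it reports no verdict.
Trained networks look in the newest picture that a camera, given by its name, has taken for a name from the list of things; names that differ only in an ending like _2 or _b are one class to them, and where a whole thing is asked for, a point or a joint stands for the part that bears it (a point fixed in the world has none). Each returns a list of dicts, best first, with "score" (0 to 1); they miss things now and then, are a little off and sometimes report something else, mostly with a low value. They report only what shows in the picture. A call takes as long as a camera call. They do not tell look-alikes from the thing itself.
- bot.look_for(camera, name): "box" ([centre column, centre row, width, height] in pixels, round what is visible of it).
- bot.cut_out(camera, name): "region" (420x560 bool, what is visible of it) and "box" ([centre column, centre row, width, height] in pixels, round what is visible of it).
- bot.spot_point(camera, name): "at" ([row, column] in pixels: a listed point, or the origin of a listed thing).
The state is a dict: "t": time; "joints": joint angles; "qd": joint speeds; "joint_torque": joint torques, N m; "tool_pos": TCP position; "orientation": TCP orientation; "wrist_force": force on the tool from outside, world axes, zero at the start; "ft_torque": the same for the moment, N m; "finger_gap": opening from 0.0 (shut) to 1.0 (fully open).
Only numpy, scipy, OpenCV 4.12 (cv2) and the standard library are available. Lean on these libraries where they do the work, as an engineer would, in place of code of your own. Each camera call takes 0.05 s, during which the arm holds its last target.

## Working session

There is one attempt and no reset: what is moved stays moved. The work goes in short steps, Python scripts to look and compute and a shell command to move; the robot and the scene stay as the last step left them, time stands still between calls to the robot, and variables do not carry over. Pictures are saved under pics/ and viewed, and the job is handed in when it is done.

```bash
ls; mkdir -p pics; python3 - <<'E'
from station import bot
import cv2
s=bot.read_state()
for k,v in s.items(): print(k,v)
for c in("scene","top"):
    r=bot.read_camera(c); cv2.imwrite(f"pics/{c}0.png",r["pixels"])
    print(c,r["mtx"],r["rvec"],r["tvec"])
    for n in ["rod_head","rack","bracket","cap_top","cap"]:
        try:
            print(n,[(round(d["score"],2),[round(float(x)) for x in d["box"]]) for d in bot.look_for(c,n)][:4],[(round(d["score"],2),d["at"]) for d in bot.spot_point(c,n)][:3])
        except Exception as e: print(n,e)
E
```

```text
pics
t 0.0
joints [-5.67166941e+01  2.05924524e+01  6.33381969e-01 -2.31882514e-02
 -7.01358161e+01 -1.65096072e+01]
qd [-0.06670312 -0.022544   -0.0701696   0.12735155  0.01675214 -0.00567265]
joint_torque [-1.72493870e-03 -5.82717276e+01  2.93054259e+01  6.99711174e+00
  6.94550079e-03 -1.78028963e-04]
tool_pos [ 0.19478024 -0.64607724  0.40369833]
orientation [[-2.88459843e-01  9.57491812e-01 -5.90613788e-04]
 [ 9.57490492e-01  2.88460428e-01  1.59329106e-03]
 [ 1.69593185e-03 -1.05906598e-04 -9.99998556e-01]]
wrist_force [ 0.29629248 -0.59976568 -0.31728519]
ft_torque [ 0.0351042   0.01819817 -0.01084935]
finger_gap 0.999329024418263
scene [[413.38045397   0.         282.72009739]
 [  0.         413.38045397 207.46844643]
 [  0.           0.           1.        ]] [ 2.12148939  1.3255332  -0.50446822] [-0.25896961 -0.3031614   1.51595685]
rod_head [(0.74, [184, 200, 15, 42]), (0.73, [212, 212, 10, 38]), (0.56, [209, 192, 13, 48])] [(0.66, [171.9, 205.4]), (0.57, [197.9, 209.9]), (0.55, [183.6, 181.3])]
rack [(0.93, [201, 246, 58, 53]), (0.25, [211, 210, 11, 40]), (0.18, [340, 184
[... 389 characters left out ...]
25059583]
 [  0.         421.14350096 209.83679896]
 [  0.           0.           1.        ]] [ 2.13954151 -2.17856397  0.13288812] [0.0129145  0.61132267 1.41550347]
rod_head [(0.72, [201, 242, 45, 33]), (0.57, [322, 241, 6, 5]), (0.55, [318, 267, 6, 4])] [(0.54, [269.1, 337.9]), (0.48, [266.7, 316.5]), (0.43, [240.3, 323.9])]
rack [(0.93, [331, 234, 48, 31])] [(0.72, [240.8, 196.8]), (0.55, [238.0, 328.0])]
bracket [(0.63, [204, 243, 40, 30])] [(0.57, [244.4, 205.6]), (0.47, [238.8, 317.4])]
cap_top [] [(0.45, [239.3, 196.9])]
cap it knows: ballast, bracket, cap_top, housing, lower_bush, nozzle, rack, rod_head, rod_tip, screwdriver, sensor_case, stud_headed, stud_plain, upper_bush, wrench
```

View pics/scene0.png

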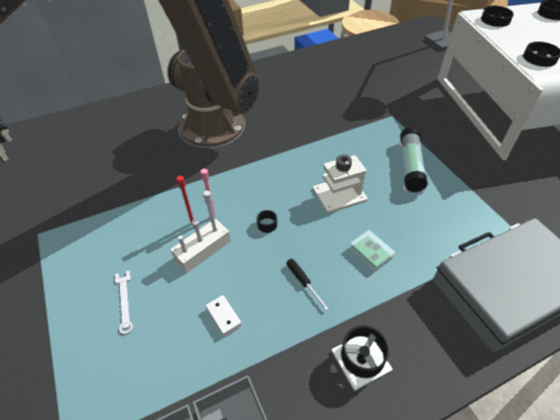

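View pics/top0.png

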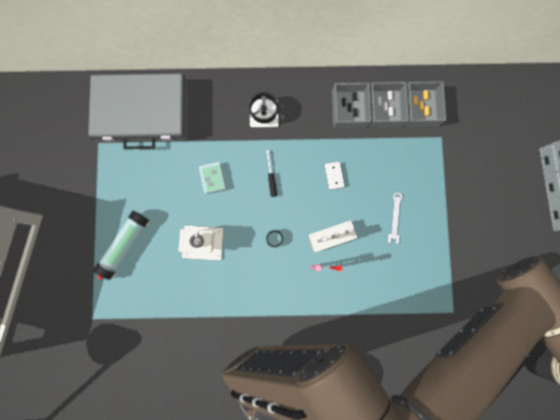

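The scene view shows the rack at (201,246) with grey rods, and red (185,200) and pink (208,185) rods standing behind it. The bracket is at (340,183), with its cap at (345,162). I'll enlarge both areas and take depth measurements.

```bash
cat > h.py <<'E'
import numpy as np, cv2
from station import bot
def cam(n):
    r=bot.read_camera(n); R=cv2.Rodrigues(np.array(r["rvec"],float))[0]; t=np.array(r["tvec"],float).ravel()
    return r,R,t,r["mtx"]
def deproj(c,u,v,d):
    r,R,t,K=c
    p=np.array([(u-K[0,2])/K[0,0]*d,(v-K[1,2])/K[1,1]*d,np.asarray(d)*1.0]) 
    return (R.T@(p.reshape(3,-1)-t[:,None])).T
def cloud(c):
    r=c[0]; v,u=np.nonzero(r["depth"]>0); return u,v,deproj(c,u,v,r["depth"][v,u])
def onplane(c,u,v,z):
    a=deproj(c,u,v,1.0)[0]; o=-c[1].T@c[2]; return o+(a-o)*(z-o[2])/(a[2]-o[2])
def proj(c,p):
    r,R,t,K=c; q=K@(R@np.array(p,float)+t); return q[:2]/q[2]
def crop(c,u0,v0,u1,v1,s,name):
    cv2.imwrite(name,cv2.resize(c[0]["pixels"][v0:v1,u0:u1],None,fx=s,fy=s,interpolation=cv2.INTER_CUBIC))
E
python3 - <<'E'
from h import *
cs=cam("scene");ct=cam("top")
crop(cs,155,160,255,280,5,"pics/c1.png");crop(cs,300,140,380,220,7,"pics/c2.png")
a=cv2.resize(ct[0]["pixels"][205:285,165:235],None,fx=5,fy=5,interpolation=cv2.INTER_CUBIC)
b=cv2.resize(ct[0]["pixels"][205:285,295:375],None,fx=5,fy=5,interpolation=cv2.INTER_CUBIC)
cv2.imwrite("pics/c3.png",np.hstack([a,b]))
for n,c in(("s",cs),("t",ct)):
    u,v,P=cloud(c)
    for nm,(x0,y0,x1,y1) in {"rack":(165,165,240,275),"brk":(305,145,375,215)}.items() if n=="s" else {"rack":(300,210,365,280),"brk":(170,215,235,270)}.items():
        m=(u>=x0)&(u<x1)&(v>=y0)&(v<y1)
        for lo,hi in ((.045,.055),(.1,.114),(.114,.125),(.125,.14),(.14,.16),(.16,.205),(.205,.3)):
            k=m&(P[:,2]>lo)&(P[:,2]<hi)
            if k.sum(): print(n,nm,lo,hi,k.sum(),P[k].mean(0).round(4),P[k].min(0).round(3),P[k].max(0).round(3))
E
```

```text
s rack 0.045 0.055 945 [ 0.5205 -0.2123  0.0501] [ 0.411 -0.29   0.045] [ 0.567 -0.13   0.055]
s rack 0.1 0.114 72 [ 0.4958 -0.2143  0.1074] [ 0.41  -0.263  0.1  ] [ 0.54  -0.137  0.114]
s rack 0.114 0.125 48 [ 0.4777 -0.1896  0.1198] [ 0.412 -0.219  0.114] [ 0.527 -0.138  0.125]
s rack 0.125 0.14 89 [ 0.4767 -0.1863  0.131 ] [ 0.41  -0.219  0.125] [ 0.528 -0.138  0.14 ]
s rack 0.14 0.16 64 [ 0.4505 -0.1718  0.1493] [ 0.413 -0.212  0.141] [ 0.509 -0.137  0.16 ]
s rack 0.16 0.205 254 [ 0.4503 -0.1707  0.1823] [ 0.404 -0.215  0.16 ] [ 0.512 -0.133  0.203]
s brk 0.045 0.055 11 [0.5409 0.2849 0.0487] [0.533 0.28  0.045] [0.544 0.29  0.054]
s brk 0.1 0.114 159 [0.5258 0.2284 0.1074] [0.465 0.189 0.1  ] [0.545 0.301 0.114]
s brk 0.114 0.125 426 [0.512  0.2402 0.1171] [0.467 0.191 0.114] [0.544 0.297 0.125]
s brk 0.125 0.14 79 [0.5124 0.2317 0.1331] [0.49  0.215 0.125] [0.527 0.258 0.14 ]
s brk 0.14 0.16 143 [0.5064 0.2361 0.1468] [0.482 0.215 0.14 ] [0.527 0.258 0.152]
t rack 0.045 0.055 589 [ 0.5172 -0.2086  0.0494] [ 0.413 -0.287  0.045] [ 0.567 -0.131  0.055]
t rack 0.1 0.114 22 [ 0.505
[... 243 characters left out ...]
 0.137]
t rack 0.14 0.16 2 [ 0.4552 -0.1765  0.1494] [ 0.411 -0.196  0.14 ] [ 0.499 -0.157  0.159]
t rack 0.16 0.205 102 [ 0.4437 -0.168   0.1885] [ 0.405 -0.213  0.163] [ 0.512 -0.131  0.202]
t rack 0.205 0.3 1 [ 0.5022 -0.1586  0.2058] [ 0.502 -0.159  0.206] [ 0.502 -0.159  0.206]
t brk 0.045 0.055 1 [0.475  0.2895 0.0477] [0.475 0.289 0.048] [0.475 0.289 0.048]
t brk 0.1 0.114 125 [0.505  0.2453 0.1114] [0.469 0.193 0.1  ] [0.545 0.3   0.114]
t brk 0.114 0.125 420 [0.5063 0.2454 0.1173] [0.468 0.192 0.114] [0.544 0.299 0.125]
t brk 0.125 0.14 26 [0.5057 0.2335 0.1319] [0.485 0.216 0.125] [0.529 0.251 0.139]
t brk 0.14 0.16 126 [0.5053 0.2392 0.1475] [0.484 0.217 0.141] [0.528 0.261 0.154]
```

View pics/c1.png

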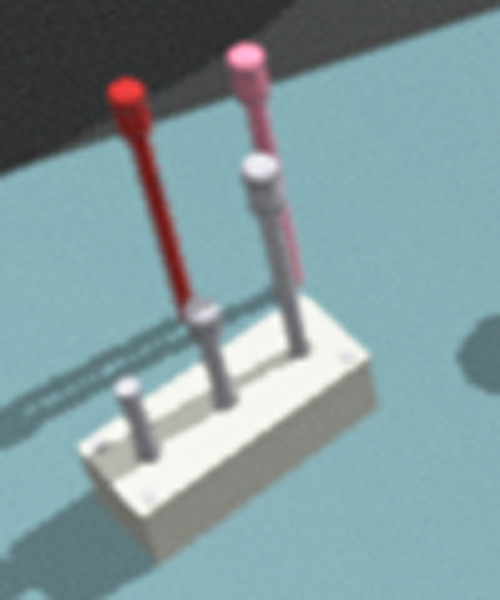

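View pics/c2.png

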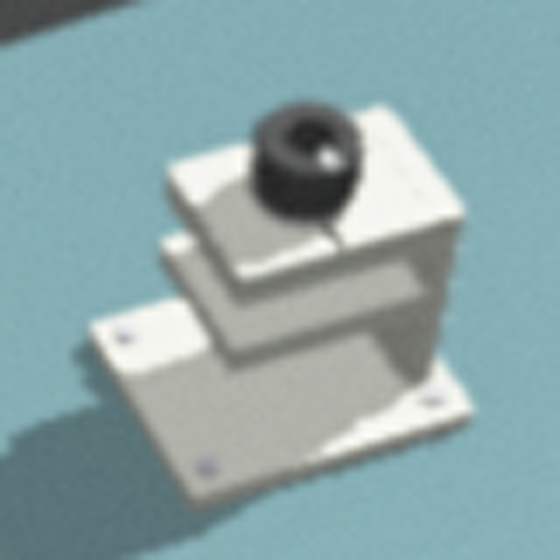

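View pics/c3.png

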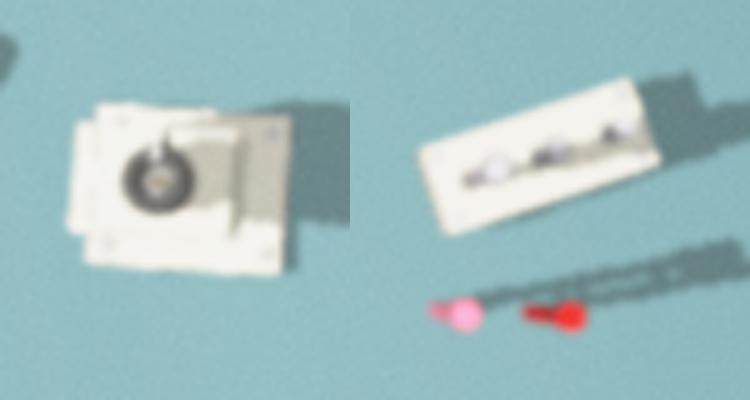

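Three grey rods are in the rack: plain (127,385), short headed (205,315) and tall headed (260,170) in the crop. That puts the tall one at (207,194) in the scene image. The tall grey headed one fits the description. The pink and red rods stand outside the rack and are decoys. Next I'll take precise measurements.

```bash
cat > meas.py <<'E'
from h import *
from scipy.optimize import least_squares
def circ(xy,r):
    f=least_squares(lambda p:np.hypot(*(xy-p[:2]).T)-r,xy.mean(0),loss="soft_l1",f_scale=.001);return f.x
def capfit(c):
    u,v,P=cloud(c); m=(np.hypot(P[:,0]-.505,P[:,1]-.238)<.035)&(P[:,2]>.140)
    Q=P[m]; ctr=Q[:,:2].mean(0)
    # robust centre by bounding percentiles on rotated axes
    out=[]
    for a in np.linspace(0,np.pi,18,endpoint=False):
        d=np.array([np.cos(a),np.sin(a)]);s=Q[:,:2]@d; out.append((d,(np.sort(s)[:3].mean()+np.sort(s)[-3:].mean())/2,np.ptp(s)))
    A=np.array([o[0] for o in out]);b=np.array([o[1] for o in out])
    return np.linalg.lstsq(A,b,rcond=None)[0],np.mean([o[2] for o in out])
E
python3 - <<'E'
from meas import *
cs=cam("scene");ct=cam("top")
for n,c in(("s",cs),("t",ct)):
    print(n,"cap",capfit(c))
    u,v,P=cloud(c)
    px=c[0]["pixels"][v,u].astype(int); sat=px.max(1)-px.min(1)
    for lo,hi in((.06,.09),(.09,.12),(.12,.15),(.15,.165),(.17,.197),(.195,.206)):
        m=(np.hypot(P[:,0]-.506,P[:,1]+.158)<.03)&(P[:,2]>lo)&(P[:,2]<hi); print("rod",lo,m.sum(),P[m].mean(0).round(4),np.median(P[m],0).round(4),P[m].min(0).round(3),P[m].max(0).round(3))
    m=(np.hypot(P[:,0]-.43,P[:,1]+.16)<.06)&(P[:,2]>.15)&(sat>60); print("pink/red",P[m].min(0).round(3),P[m].max(0).round(3))
    # rack top
    m=(abs(P[:,2]-.05)<.006)&(np.hypot(P[:,0]-.52,P[:,1]+.21)<.09)&(P[:,0]>.47);
    print("rack",cv2.minAreaRect(P[m][:,:2].astype(np.float32)))
    m=(abs(P[:,2]-.117)<.005)&(np.hypot(P[:,0]-.505,P[:,1]-.245)<.08)
    print("brk top",cv2.minAreaRect(P[m][:,:2].astype(np.float32)))
    m=(P[:,2]<.2)&(P[:,2]>.005)&(P[:,0]>.35)&(P[:,0]<.8)&(abs(P[:,1])<.4)
E
```

```text
s cap (array([0.50459284, 0.2373692 ]), np.float64(0.04561703917845831))
rod 0.06 30 [ 0.5058 -0.1638  0.0754] [ 0.5063 -0.1635  0.076 ] [ 0.501 -0.169  0.06 ] [ 0.508 -0.157  0.088]
rod 0.09 34 [ 0.5056 -0.1635  0.1052] [ 0.5056 -0.1637  0.1071] [ 0.502 -0.169  0.09 ] [ 0.509 -0.158  0.12 ]
rod 0.12 37 [ 0.5056 -0.1634  0.1362] [ 0.5054 -0.1634  0.1359] [ 0.499 -0.168  0.121] [ 0.51  -0.157  0.15 ]
rod 0.15 15 [ 0.5062 -0.1636  0.1582] [ 0.5064 -0.1637  0.1583] [ 0.503 -0.168  0.151] [ 0.509 -0.157  0.163]
rod 0.17 54 [ 0.5075 -0.164   0.1846] [ 0.5078 -0.1645  0.1841] [ 0.496 -0.172  0.171] [ 0.512 -0.154  0.197]
rod 0.195 36 [ 0.5035 -0.1638  0.1994] [ 0.5041 -0.1641  0.1991] [ 0.493 -0.171  0.195] [ 0.511 -0.155  0.203]
pink/red [ 0.406 -0.214  0.15 ] [ 0.423 -0.135  0.192]
rack ((0.5171079039573669, -0.20998066663742065), (0.0628402978181839, 0.15125097334384918), 17.2544002532959)
brk top ((0.5050274133682251, 0.24383926391601562), (0.10426727682352066, 0.0744364857673645), 83.8427963256836)
t cap (array([0.50584774, 0.23923478]), np.float64(0.04472034284310763))
rod 0.06 4 [ 0.5021 -0.1563  0.0726] [ 0.5015 -0.1563  0.0698] [ 0.499 -0.157  0.063] [ 0.507 -0.155  0.088]
rod 0.09 5 [ 0.5018 -0.1573  0.1077] [ 0.5012 -0.1572  0.1062] [ 0.498 -0.16   0.1  ] [ 0.507 -0.155  0.116]
rod 0.12 3 [ 0.5009 -0.156   0.1332] [ 0.5003 -0.1561  0.1338] [ 0.499 -0.157  0.124] [ 0.503 -0.155  0.142]<stdin>:8: RuntimeWarning: Mean of empty slice.
  ret = um.true_divide(
  return _methods._mean(a, axis=axis, dtype=dtype,
Traceback (most recent call last):
ValueError: zero-size array to reduction operation minimum which has no identity
```

```bash
python3 -m creep '{"offset":[[0.024,0.033,0],[0.024,0.033,0],[0.024,0.033,0],[0.024,0.033,0],[0.024,0.033,0],[0.024,0.033,0],[0.024,0.033,0],[0.024,0.033,0],[0.024,0.033,0],[0.024,0.033,0]],"dr":[[0,0,0],[0,0,0],[0,0,0],[0,0,0],[0,0,0],[0,0,0],[0,0,0],[0,0,0],[0,0,0],[0,0,0]],"fingers":[1,1,1,1,1,1,1,1,1,1]}' 20
python3 -m creep '{"offset":[[0.0385,0.0155,0],[0.0385,0.0155,0],[0.0385,0.0155,0],[0.0385,0.0155,0],[0.0385,0.0155,0],[0.0385,0.0155,0],[0.0385,0.0155,0],[0.0385,0.0155,0],[0.0385,0.0155,0],[0.0385,0.0155,0]],"dr":[[0,0,0],[0,0,0],[0,0,0],[0,0,0],[0,0,0],[0,0,0],[0,0,0],[0,0,0],[0,0,0],[0,0,0]],"fingers":[1,1,1,1,1,1,1,1,1,1]}' 20
cat > d.py <<'E'
import sys
from h import *
s=bot.read_state();R=np.array(s["orientation"]);p=np.array(s["tool_pos"])
print("t",s["t"],"p",p.round(4),"yaw",np.degrees(np.arctan2(R[1,0],R[0,0])).round(2),"tilt z",R[:,2].round(4),"q",np.round(s["joints"],1),"F",np.round(s["wrist_force"],2),"T",np.round(s["ft_torque"],3),"g",round(s["finger_gap"],4))
if len(sys.argv)>3: print("tool delta to flange target",(R.T@(np.array([float(a) for a in sys.argv[1:4]])-p)).round(4))
E
python3 d.py .505 .238 .304
```

```text
t: 2.03
tool_pos: [0.4422, -0.3194, 0.4051]
orientation: [[-0.289, 0.957, 0.001], [0.957, 0.289, -0.0], [-0.001, 0.001, -1.0]]
wrist_force: [0.6, -0.6, 0.2]
finger_gap: 1.0
t: 2.87
tool_pos: [0.4783, 0.0942, 0.4053]
orientation: [[-0.289, 0.957, 0.001], [0.957, 0.289, 0.001], [0.0, 0.001, -1.0]]
wrist_force: [0.7, 0.3, 0.2]
finger_gap: 1.004
t 2.8667 p [0.4783 0.0942 0.4053] yaw 106.8 tilt z [ 1.2e-03  7.0e-04 -1.0e+00] q [  34.3    2.6  -22.2    0.   -65.1 -107.5] F [0.69 0.3  0.21] T [-0.048 -0.178 -0.037] g 1.0038
tool delta to flange target [0.1299 0.067  0.1014]
```

```bash
python3 -m creep '{"offset":[[0.0325,0.0168,0],[0.0325,0.0168,0],[0.0325,0.0167,0],[0.0325,0.0167,0],[0,0,0.02],[0,0,0.02],[0,0,0.02],[0,0,0],[0,0,0],[0,0,0]],"dr":[[0,0,0],[0,0,0],[0,0,0],[0,0,0],[0,0,0],[0,0,0],[0,0,0],[0,0,0],[0,0,0],[0,0,0]],"fingers":[1,1,1,1,1,1,1,1,1,1]}' 20
python3 d.py .505 .238 .304
python3 - <<'E'
from h import *
cs=cam("scene");ct=cam("top")
crop(cs,290,90,390,210,5,"pics/g1.png");crop(ct,130,190,260,290,5,"pics/g2.png")
E
```

```text
t: 3.7
tool_pos: [0.5058, 0.2361, 0.3459]
orientation: [[-0.289, 0.957, 0.001], [0.957, 0.289, 0.001], [0.0, 0.001, -1.0]]
wrist_force: [0.8, -0.4, 0.6]
finger_gap: 1.001
t 3.7 p [0.5058 0.2361 0.3459] yaw 106.79 tilt z [ 1.3e-03  5.0e-04 -1.0e+00] q [  45.1   12.3  -19.     0.   -58.6 -118.4] F [ 0.83 -0.43  0.65] T [ 0.027 -0.004  0.017] g 1.0011
tool delta to flange target [ 0.0021 -0.0003  0.0419]
```

View pics/g1.png

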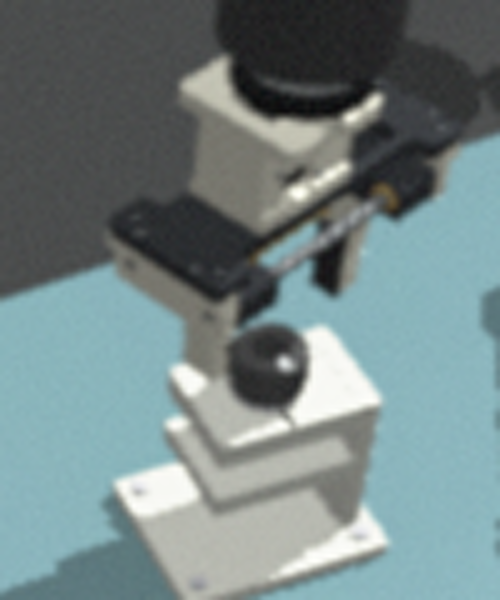

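The fingers straddle the cap, which is at crop (268,365), so I'll descend and grip.

```bash
python3 -m creep '{"offset":[[0.002,0,0.014],[0,0,0.014],[0,0,0.014],[0,0,0],[0,0,0],[0,0,0],[0,0,0],[0,0,0],[0,0,0],[0,0,0]],"dr":[[0,0,0],[0,0,0],[0,0,0],[0,0,0],[0,0,0],[0,0,0],[0,0,0],[0,0,0],[0,0,0],[0,0,0]],"fingers":[1,1,1,1,0.3,0.3,0.3,0.3,0.3,0.3]}' 20
python3 d.py .505 .238 .304
python3 -m creep '{"offset":[[0,0,0],[0,0,0],[0,0,0],[0,0,0],[0,0,0],[0,0,0],[0,0,0],[0,0,0],[0,0,0],[0,0,0]],"dr":[[0,0,0],[0,0,0],[0,0,0],[0,0,0],[0,0,0],[0,0,0],[0,0,0],[0,0,0],[0,0,0],[0,0,0]],"fingers":[0.3,0.3,0.3,0.3,0.3,0.3,0.3,0.3,0.3,0.3]}' 20
python3 d.py .505 .238 .304
```

```text
t: 4.63
tool_pos: [0.5049, 0.2379, 0.3031]
orientation: [[-0.289, 0.957, 0.001], [0.957, 0.289, 0.0], [0.0, 0.001, -1.0]]
wrist_force: [0.6, 0.4, 0.5]
finger_gap: 0.606
t 4.6333 p [0.5049 0.2379 0.3031] yaw 106.78 tilt z [ 5.e-04  5.e-04 -1.e+00] q [  45.3   14.7  -22.1    0.   -53.2 -118.6] F [0.63 0.43 0.5 ] T [-0.001 -0.017  0.029] g 0.6061
tool delta to flange target [ 0.0001  0.0002 -0.0009]
t: 5.47
tool_pos: [0.5042, 0.24, 0.303]
orientation: [[-0.289, 0.957, 0.0], [0.957, 0.289, 0.004], [0.004, 0.002, -1.0]]
wrist_force: [-8.7, 12.1, 2.5]
finger_gap: 0.491
t 5.4667 p [0.5042 0.24   0.303 ] yaw 106.8 tilt z [ 3.0e-04  4.5e-03 -1.0e+00] q [  45.5   14.7  -22.    -0.2  -53.1 -118.6] F [-8.72 12.1   2.47] T [4.325 3.015 0.005] g 0.4915
tool delta to flange target [-0.0022  0.0002 -0.001 ]
```

```bash
python3 -m creep '{"offset":[[0.001,0,0],[0.001,0,0],[0.0008,0,0],[0,0,0],[0,0,0],[0,0,0],[0,0,0],[0,0,0],[0,0,0],[0,0,0]],"dr":[[0,0,0],[0,0,0],[0,0,0],[0,0,0],[0,0,0],[0,0,0],[0,0,0],[0,0,0],[0,0,0],[0,0,0]],"fingers":[0.3,0.3,0.3,0.3,0.3,0.3,0.3,0.3,0.3,0.3]}' 20
python3 d.py .505 .238 .304
```

```text
t: 6.3
tool_pos: [0.5041, 0.2408, 0.303]
orientation: [[-0.289, 0.957, 0.0], [0.957, 0.289, 0.001], [0.001, 0.001, -1.0]]
wrist_force: [-4.1, 3.7, 5.7]
finger_gap: 0.49
t 6.3 p [0.5041 0.2408 0.303 ] yaw 106.77 tilt z [ 5.e-04  9.e-04 -1.e+00] q [  45.6   14.8  -22.    -0.   -53.2 -118.8] F [-4.09  3.75  5.75] T [1.517 1.224 0.055] g 0.4904
tool delta to flange target [-0.0029  0.0001 -0.001 ]
```

```bash
python3 -m creep '{"offset":[[0.001,0,0],[0,0,0],[0,0,0],[0,0,0],[0,0,0],[0,0,0],[0,0,0],[0,0,0],[0,0,0],[0,0,0]],"dr":[[0,0,0],[0,0,-5],[0,0,-5],[0,0,-5],[0,0,-5],[0,0,-5],[0,0,-5],[0,0,-5],[0,0,-5],[0,0,0]],"fingers":[0.3,0.3,0.3,0.3,0.3,0.3,0.3,0.3,0.3,0.3]}' 20
python3 d.py
python3 -c "
from h import *
c=cam('scene');crop(c,290,90,390,210,5,'pics/g3.png')"
```

```text
t: 7.13
tool_pos: [0.504, 0.2411, 0.3029]
orientation: [[-0.839, 0.543, 0.0], [0.543, 0.839, -0.0], [-0.001, -0.0, -1.0]]
wrist_force: [-1.9, 0.6, 4.1]
finger_gap: 0.488
t 7.1333 p [0.504  0.2411 0.3029] yaw 147.09 tilt z [ 4.e-04 -5.e-04 -1.e+00] q [ 45.7  14.8 -22.    0.  -53.2 -78.6] F [-1.86  0.64  4.11] T [0.245 0.516 0.085] g 0.4876
```

View pics/g3.png

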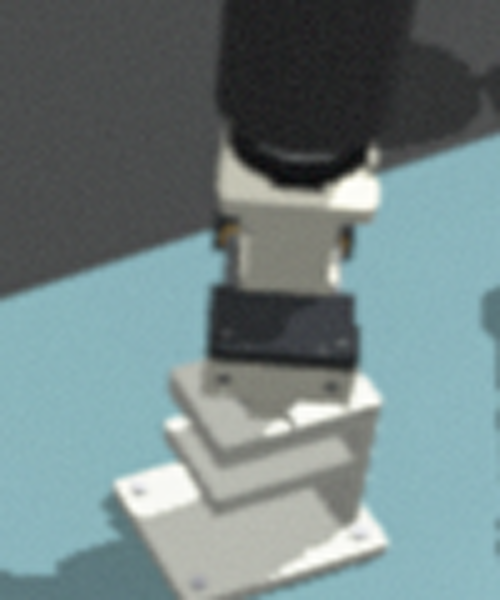

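The cap is turning with low torque, about 0.06–0.09 N m, so I'll go on.

```bash
python3 -m creep '{"offset":[[0,0,0],[0,0,0],[0,0,0],[0,0,0],[0,0,0],[0,0,0],[0,0,0],[0,0,0],[0,0,0],[0,0,0]],"dr":[[0,0,-4],[0,0,-4],[0,0,-4],[0,0,-4],[0,0,-4],[0,0,-4],[0,0,-2],[0,0,-2],[0,0,0],[0,0,0]],"fingers":[0.3,0.3,0.3,0.3,0.3,0.3,0.3,0.3,0.3,0.3]}' 20
python3 d.py
python3 -m creep '{"offset":[[0,0,0],[0,0,0],[0,0,0],[0,0,0],[0,0,0],[0,0,0],[0,0,0],[0,0,0],[0,0,0],[0,0,0]],"dr":[[0,0,-2],[0,0,-2],[0,0,-2],[0,0,-2],[0,0,0],[0,0,0],[0,0,0],[0,0,0],[0,0,0],[0,0,0]],"fingers":[0.3,0.3,0.3,0.3,0.3,0.3,0.3,0.3,0.3,0.3]}' 20
python3 d.py
```

```text
t: 8.02
tool_pos: [0.5039, 0.2412, 0.303]
orientation: [[-0.996, 0.091, 0.0], [0.091, 0.996, -0.0], [-0.0, -0.0, -1.0]]
wrist_force: [-2.3, 1.3, 5.7]
finger_gap: 0.491
t 8.0167 p [0.5039 0.2412 0.303 ] yaw 174.79 tilt z [ 3.e-04 -5.e-04 -1.e+00] q [ 45.7  14.8 -22.    0.  -53.2 -50.9] F [-2.33  1.28  5.65] T [ 0.24   0.681 -0.011] g 0.4912
t: 8.85
tool_pos: [0.5039, 0.2412, 0.303]
orientation: [[-0.999, -0.048, 0.0], [-0.048, 0.999, -0.0], [-0.0, -0.001, -1.0]]
wrist_force: [-1.3, -0.3, 5.5]
finger_gap: 0.49
t 8.85 p [0.5039 0.2412 0.303 ] yaw -177.22 tilt z [ 3.e-04 -5.e-04 -1.e+00] q [ 45.7  14.8 -22.    0.  -53.2 -42.9] F [-1.28 -0.33  5.51] T [0.184 0.671 0.039] g 0.4903
```

```bash
python3 -m creep '{"offset":[[0,0,0],[0,0,0],[0,0,0],[0,0,0],[0,0,0],[0,0,0],[0,0,0],[0,0,0],[0,0,0],[0,0,0]],"dr":[[0,0,-2],[0,0,-2],[0,0,-2],[0,0,-2],[0,0,-2],[0,0,-2],[0,0,0],[0,0,0],[0,0,0],[0,0,0]],"fingers":[0.3,0.3,0.3,0.3,0.3,0.3,0.3,0.3,0.3,0.3]}' 20
python3 d.py
python3 -c "
from h import *
c=cam('top');crop(c,130,190,260,290,5,'pics/g4.png')"
```

```text
t: 9.68
tool_pos: [0.5039, 0.2412, 0.3027]
orientation: [[-0.967, -0.254, 0.0], [-0.254, 0.967, -0.0], [-0.0, -0.0, -1.0]]
wrist_force: [0.4, -1.7, 3.1]
finger_gap: 0.499
t 9.6833 p [0.5039 0.2412 0.3027] yaw -165.29 tilt z [ 1.e-04 -4.e-04 -1.e+00] q [ 45.7  14.8 -22.    0.  -53.2 -31. ] F [ 0.37 -1.68  3.08] T [-0.381 -0.149 -0.546] g 0.4988
```

View pics/g4.png

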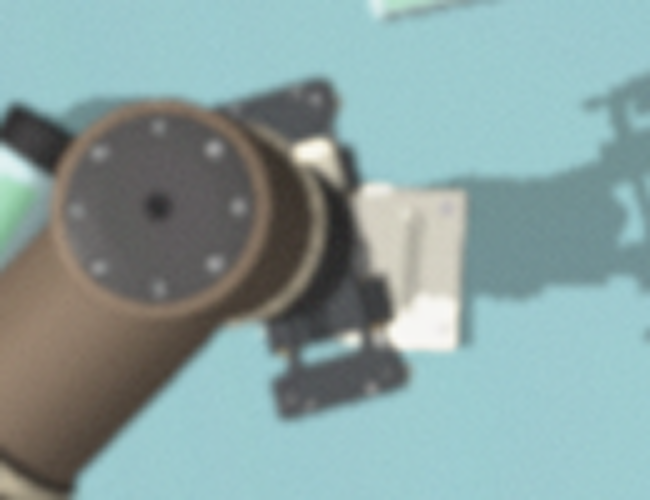

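The torque rose to −0.55 N m, so the open stop is reached. The zero-force position puts the cap axis at about (0.504, 0.241). I'll release, lift, and check the mark.

```bash
python3 -m creep '{"offset":[[0,0,0],[0,0,0],[0,0,0],[0,0,0],[0,0,0],[0,0,0],[0,0,-0.02],[0,0,-0.04],[0,0,-0.04],[0,0,0]],"dr":[[0,0,0],[0,0,0],[0,0,0],[0,0,0],[0,0,0],[0,0,0],[0,0,0],[0,0,0],[0,0,0],[0,0,0]],"fingers":[1,1,1,1,1,1,1,1,1,1]}' 20
python3 d.py .503 -.1625 .405
python3 -c "
from h import *
c=cam('scene');crop(c,300,140,380,220,7,'pics/g5.png')"
```

```text
t: 10.57
tool_pos: [0.5054, 0.2424, 0.411]
orientation: [[-0.966, -0.256, 0.01], [-0.256, 0.967, 0.006], [-0.011, 0.003, -1.0]]
wrist_force: [1.2, 1.0, 1.5]
finger_gap: 1.002
t 10.5667 p [0.5054 0.2424 0.411 ] yaw -165.14 tilt z [ 0.0101  0.006  -0.9999] q [ 45.7   9.3 -13.8   0.2 -66.2 -30.9] F [1.21 0.98 1.51] T [ 0.219 -0.187  0.026] g 1.0015
tool delta to flange target [ 0.1062 -0.3907  0.0035]
```

View pics/g5.png

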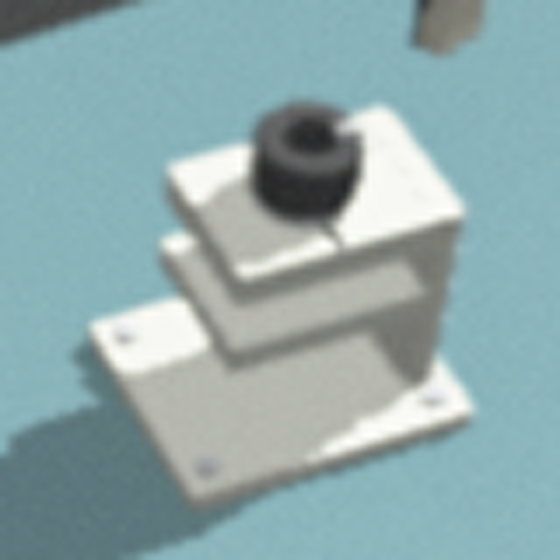

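```bash
python3 - <<'E'
from h import *
c=cam('scene'); ctr=np.array([.505,.2375])
for n,(x,y) in {"before":(332,155),"after":(345,127)}.items():
    p=onplane(c,300+x/7,140+y/7,.149); d=p[:2]-ctr; print(n,p.round(4),np.hypot(*d).round(4),np.degrees(np.arctan2(d[1],d[0])).round(1))
print(proj(c,[.505,.2375,.149]))
E
```

```text
before [0.5197 0.2409 0.149 ] 0.0151 13.0
after [0.508  0.2543 0.149 ] 0.017 80.0
[343.66426225 159.3074234 ]
```

The mark swung about 67° to bearing 80°. With the bracket yaw of −6° that is about 86° from tight, against 80° expected at the open stop, which fits within picture error. Next I'll move to the rod, keeping this yaw because it is across the rack and clear of the neighbouring rods.

```bash
python3 -m creep '{"offset":[[0.0106,-0.0388,0],[0.0106,-0.0388,0],[0.0106,-0.0388,0],[0.0106,-0.0388,0],[0.0106,-0.0388,0],[0.0106,-0.0388,0],[0.0106,-0.0388,0],[0.0106,-0.0388,0],[0.0106,-0.0388,0],[0.0106,-0.0388,0]],"dr":[[0,0,0],[0,0,0],[0,0,0],[0,0,0],[0,0,0],[0,0,0],[0,0,0],[0,0,0],[0,0,0],[0,0,0]],"fingers":[0.6,0.6,0.6,0.6,0.6,0.6,0.6,0.6,0.6,0.6]}' 20
python3 -m creep '{"offset":[[0,0,0],[0,0,0],[0,0,0],[0,0,0],[0,0,0],[0,0,0],[0,0,0],[0,0,0],[0,0,0],[0,0,0]],"dr":[[0,0,0],[0,0,0],[0,0,0],[0,0,0],[0,0,0],[0,0,0],[0,0,0],[0,0,0],[0,0,0],[0,0,0]],"fingers":[0.6,0.6,0.6,0.6,0.6,0.6,0.6,0.6,0.6,0.6]}' 20
python3 d.py .502 -.1605 .343
python3 -c "
from h import *
c=cam('scene');crop(c,155,120,265,260,4,'pics/r1.png')
c=cam('top');crop(c,270,180,390,290,5,'pics/r2.png')"
```

```text
t: 11.5
tool_pos: [0.4994, -0.1626, 0.4017]
orientation: [[-0.967, -0.255, -0.001], [-0.255, 0.967, 0.0], [0.001, 0.001, -1.0]]
wrist_force: [0.8, -0.6, 0.5]
finger_gap: 0.601
t: 12.33
tool_pos: [0.5002, -0.1605, 0.4027]
orientation: [[-0.967, -0.255, 0.0], [-0.255, 0.967, 0.0], [-0.0, 0.0, -1.0]]
wrist_force: [-0.5, -0.2, 0.2]
finger_gap: 0.598
t 12.3333 p [ 0.5002 -0.1605  0.4027] yaw -165.2 tilt z [ 1.e-04  0.e+00 -1.e+00] q [  3.6   6.5 -18.2  -0.  -65.3  11.2] F [-0.52 -0.19  0.19] T [-0.021  0.147 -0.029] g 0.598
tool delta to flange target [-0.0017 -0.0005  0.0597]
```

View pics/r1.png

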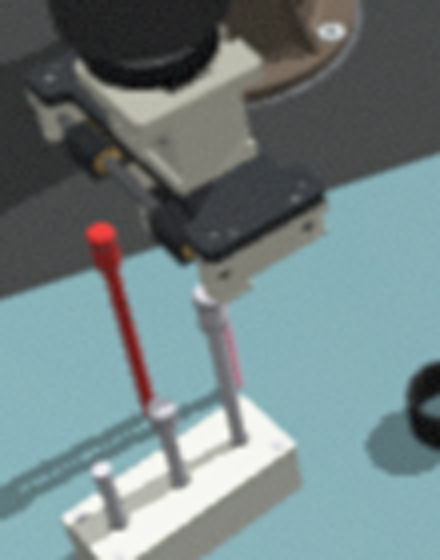

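View pics/r2.png

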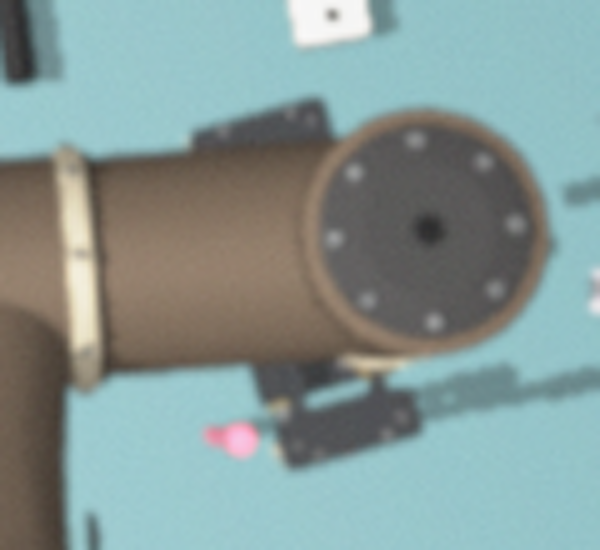

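```bash
python3 - <<'E'
from h import *
c=cam('scene')
for p in ([.502,-.1605,.2],[.503,-.163,.2],[.5055,-.1635,.2]): print(p,proj(c,p).round(1))
print("inv",onplane(c,206.7,193.3,.2))
s=bot.read_state();R=np.array(s["orientation"]);p=np.array(s["tool_pos"])
for g in(.0265,-.0265):print(proj(c,p+R@[g,0,.178]))
u,v,P=cloud(c)
for lo,hi in((.06,.1),(.1,.15),(.17,.197)):
    m=(np.hypot(P[:,0]-.506,P[:,1]+.162)<.02)&(P[:,2]>lo)&(P[:,2]<hi);print(lo,m.sum(),P[m].mean(0).round(4),P[m].min(0).round(3),P[m].max(0).round(3))
E
```

```text
[0.502, -0.1605, 0.2] [206.9 192.4]
[0.503, -0.163, 0.2] [206. 193.]
[0.5055, -0.1635, 0.2] [206.2 193.7]
inv [ 0.50475643 -0.16190117  0.2       ]
[199.05357951 179.18014892]
[211.15643445 191.05138908]
0.06 40 [ 0.5057 -0.1635  0.0799] [ 0.5   -0.168  0.06 ] [ 0.51  -0.157  0.1  ]
0.1 60 [ 0.5057 -0.1636  0.1258] [ 0.501 -0.169  0.1  ] [ 0.51  -0.157  0.149]
0.17 48 [ 0.5081 -0.1642  0.1835] [ 0.501 -0.172  0.17 ] [ 0.513 -0.155  0.197]
```

```bash
python3 -m creep '{"offset":[[-0.0015,-0.0005,0.015],[0,0,0.015],[0,0,0.015],[0,0,0.015],[0,0,0],[0,0,0],[0,0,0],[0,0,0],[0,0,0],[0,0,0]],"dr":[[0,0,0],[0,0,0],[0,0,0],[0,0,0],[0,0,0],[0,0,0],[0,0,0],[0,0,0],[0,0,0],[0,0,0]],"fingers":[0.6,0.6,0.6,0.6,0.6,0.5,0.4,0.3,0.3,0.25]}' 35
python3 d.py .502 -.1605 .343
python3 -m creep '{"offset":[[0,0,0],[0,0,0],[0,0,0],[0,0,0],[0,0,0],[0,0,0],[0,0,0],[0,0,0],[0,0,0],[0,0,0]],"dr":[[0,0,0],[0,0,0],[0,0,0],[0,0,0],[0,0,0],[0,0,0],[0,0,0],[0,0,0],[0,0,0],[0,0,0]],"fingers":[0.2,0.1,0.1,0.1,0.1,0.1,0.1,0.1,0.1,0.1]}' 35
python3 d.py .502 -.1605 .343
python3 -c "
from h import *
c=cam('scene');crop(c,155,120,265,260,4,'pics/r3.png')"
```

```text
t: 13.32
tool_pos: [0.5019, -0.1608, 0.3434]
orientation: [[-0.967, -0.255, 0.001], [-0.255, 0.967, 0.0], [-0.001, -0.0, -1.0]]
wrist_force: [-0.4, -0.0, 0.5]
finger_gap: 0.291
t 13.3167 p [ 0.5019 -0.1608  0.3434] yaw -165.22 tilt z [ 0.0013  0.     -1.    ] q [  3.6   9.5 -22.9   0.  -57.5  11.2] F [-0.44 -0.02  0.46] T [ 0.023  0.137 -0.032] g 0.2909
tool delta to flange target [-0.0002  0.0003  0.0004]
t: 14.15
tool_pos: [0.5019, -0.1609, 0.3429]
orientation: [[-0.967, -0.255, 0.0], [-0.255, 0.967, -0.0], [-0.0, -0.0, -1.0]]
wrist_force: [-1.6, -0.6, 4.1]
finger_gap: 0.198
t 14.15 p [ 0.5019 -0.1609  0.3429] yaw -165.21 tilt z [ 5.e-04 -2.e-04 -1.e+00] q [  3.6   9.6 -23.    0.  -57.5  11.2] F [-1.64 -0.64  4.07] T [0.042 0.476 0.042] g 0.1979
tool delta to flange target [-0.0002  0.0003 -0.0001]
```

View pics/r3.png

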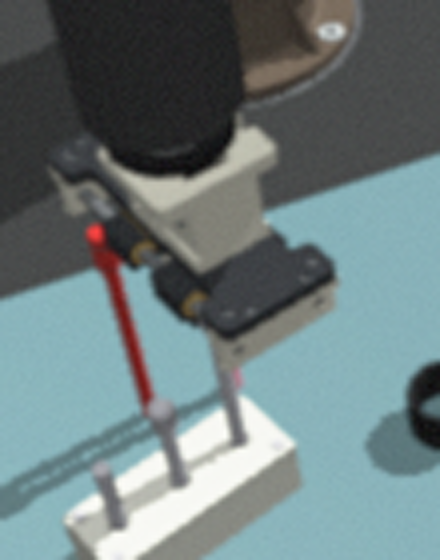

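The gap of 17.4 mm matches the 18 mm head, so I have the rod. I'll lift it straight up.

```bash
python3 -m creep '{"offset":[[0,0,-0.01],[0,0,-0.015],[0,0,-0.02],[0,0,-0.025],[0,0,-0.025],[0,0,-0.025],[0,0,-0.025],[0,0,-0.02],[0,0,-0.01],[0,0,0]],"dr":[[0,0,0],[0,0,0],[0,0,0],[0,0,0],[0,0,0],[0,0,0],[0,0,0],[0,0,0],[0,0,0],[0,0,0]],"fingers":[0.1,0.1,0.1,0.1,0.1,0.1,0.1,0.1,0.1,0.1]}' 35
python3 d.py .504 .2412 .518
python3 -c "
from h import *
c=cam('scene');crop(c,155,80,285,260,3.3,'pics/r4.png')"
```

```text
t: 15.03
tool_pos: [0.5018, -0.1608, 0.5197]
orientation: [[-0.967, -0.255, 0.003], [-0.255, 0.967, 0.0], [-0.003, -0.001, -1.0]]
wrist_force: [0.1, -0.1, -1.7]
finger_gap: 0.198
t 15.0333 p [ 0.5018 -0.1608  0.5197] yaw -165.22 tilt z [ 0.0033  0.     -1.    ] q [  3.6   3.2  -6.7   0.  -79.9  11.2] F [ 0.06 -0.11 -1.7 ] T [ 0.038 -0.003  0.058] g 0.1985
tool delta to flange target [-0.1046  0.3882  0.0018]
```

View pics/r4.png

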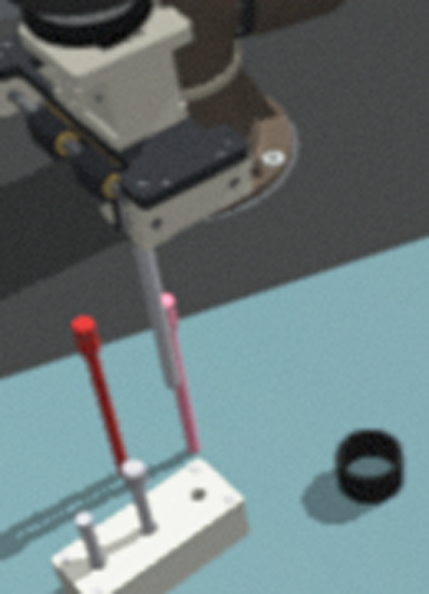

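The rod is out of its well with its foot at crop (173,385), and the measured load of 1.7–2 N matches about 200 g. I'll carry it to above the cap.

```bash
python3 -m creep '{"offset":[[-0.0063,0.0233,0],[-0.0105,0.0388,0],[-0.0105,0.0388,0],[-0.0105,0.0388,0],[-0.0105,0.0388,0],[-0.0105,0.0388,0],[-0.0105,0.0388,0],[-0.0105,0.0388,0],[-0.0105,0.0388,0],[-0.0063,0.0233,0]],"dr":[[0,0,0],[0,0,0],[0,0,0],[0,0,0],[0,0,0],[0,0,0],[0,0,0],[0,0,0],[0,0,0],[0,0,0]],"fingers":[0.1,0.1,0.1,0.1,0.1,0.1,0.1,0.1,0.1,0.1]}' 35
python3 -m creep '{"offset":[[-0.004,0.015,0],[-0.0039,0.016,0],[0,0,0],[0,0,0],[0,0,0],[0,0,0],[0,0,0],[0,0,0],[0,0,0],[0,0,0]],"dr":[[0,0,0],[0,0,0],[0,0,0],[0,0,0],[0,0,0],[0,0,0],[0,0,0],[0,0,0],[0,0,0],[0,0,0]],"fingers":[0.1,0.1,0.1,0.1,0.1,0.1,0.1,0.1,0.1,0.1]}' 35
python3 d.py .504 .2412 .518
python3 -c "
from h import *
c=cam('scene');crop(c,280,50,390,210,3.7,'pics/i1.png')
c=cam('top');crop(c,130,170,270,290,5,'pics/i2.png')"
```

```text
t: 15.92
tool_pos: [0.5035, 0.2124, 0.515]
orientation: [[-0.967, -0.256, -0.003], [-0.256, 0.967, -0.001], [0.003, -0.0, -1.0]]
wrist_force: [0.8, 0.4, -1.9]
finger_gap: 0.196
t: 16.75
tool_pos: [0.5039, 0.2406, 0.5178]
orientation: [[-0.967, -0.255, 0.0], [-0.255, 0.967, 0.0], [-0.0, 0.0, -1.0]]
wrist_force: [1.3, -0.2, -2.8]
finger_gap: 0.198
t 16.75 p [0.5039 0.2406 0.5178] yaw -165.26 tilt z [ 2.e-04  3.e-04 -1.e+00] q [ 45.6   6.4  -3.3  -0.  -80.2 -30.9] F [ 1.26 -0.17 -2.83] T [-0.034  0.116  0.032] g 0.1978
tool delta to flange target [-0.0003  0.0006 -0.0002]
```

View pics/i1.png

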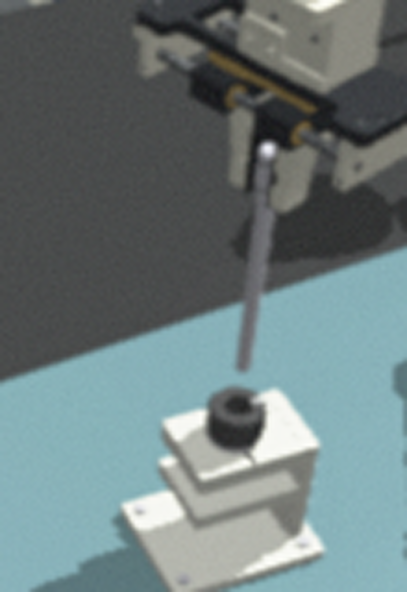

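View pics/i2.png

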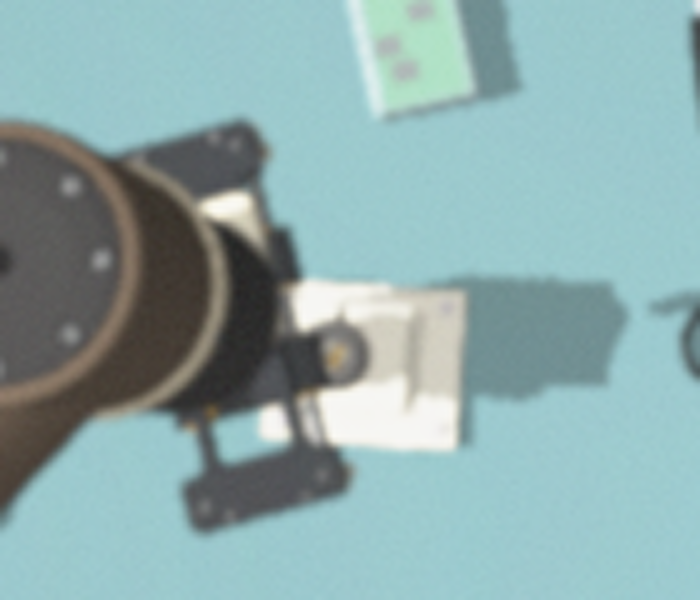

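```bash
cat > rod.py <<'E'
from meas import *
def rodaxis(c,ctr,zlo,zhi,rad=.03,verbose=True):
    u,v,P=cloud(c)
    m=(np.hypot(P[:,0]-ctr[0],P[:,1]-ctr[1])<rad)&(P[:,2]>zlo)&(P[:,2]<zhi)
    px=c[0]["pixels"][v,u].astype(int); m&=(px.max(1)-px.min(1)<60)
    Q=P[m]; o=-c[1].T@c[2]
    # fit cylinder r=6mm: axis point at z0 + slope ; robust
    z0=.18
    def f(p):
        A=np.c_[p[0]+p[2]*(Q[:,2]-z0),p[1]+p[3]*(Q[:,2]-z0)]
        return np.hypot(*(Q[:,:2]-A).T)-.006
    d=(o[:2]-Q[:,:2].mean(0));d/=np.hypot(*d)
    x0=np.r_[Q[:,:2].mean(0)-.005*d,0,0]
    r=least_squares(f,x0,loss="soft_l1",f_scale=.001)
    return r.x,m.sum(),np.sqrt(2*r.cost/m.sum())
E
python3 - <<'E'
from rod import *
for k in range(2):
  c=cam("scene"); x,n,s=rodaxis(c,(.504,.2395),.195,.34)
  print("rod at .18",x[:2].round(4),"at .345",(x[:2]+x[2:]*.165).round(4),"slope",x[2:].round(4),n,s.round(5))
  print("cap",capfit(c))
c=cam("top"); print("cap t",capfit(c))
o=-c[1].T@c[2];print("topcam",o);
u,v,P=cloud(c);m=(np.hypot(P[:,0]-.505,P[:,1]-.24)<.03)&(P[:,2]>.19)&(P[:,2]<.36);print(m.sum(),P[m].round(3)[:20])
E
```

```text
rod at .18 [0.5028 0.2388] at .345 [0.5031 0.2392] slope [0.0015 0.002 ] 203 0.00108
cap (array([0.50933472, 0.23364942]), np.float64(0.06303397224864528))
rod at .18 [0.503 0.239] at .345 [0.5035 0.2393] slope [0.0029 0.0014] 201 0.00109
cap (array([0.50967604, 0.23343591]), np.float64(0.06222261032405548))
cap t (array([0.50506097, 0.23784327]), np.float64(0.0694452921504972))
topcam [0.43504677 0.00519021 1.47926997]
2 [[0.508 0.236 0.321]
 [0.51  0.237 0.191]]
```

```bash
cat > sil.py <<'E'
from rod import *
def capsil(c,S=8):
    g=c[0]["pixels"]; q=proj(c,[.505,.238,.135]).astype(int); w=16
    cr=g[q[1]-w:q[1]+w,q[0]-w:q[0]+w].astype(np.float32)
    gr=cv2.resize(cr.max(2),None,fx=S,fy=S,interpolation=cv2.INTER_CUBIC)
    th=np.linspace(0,2*np.pi,60)
    def mask(x,y):
        pts=np.array([proj(c,[x+.022*np.cos(a),y+.022*np.sin(a),z]) for z in(.121,.149) for a in th])
        h=cv2.convexHull((((pts-(q-w))+.5)*S-.5).astype(np.float32)).astype(np.int32)
        m=np.zeros(gr.shape,np.uint8);cv2.fillConvexPoly(m,h,1);return m.astype(bool)
    k=np.ones((3*S//2,)*2,np.uint8)
    best=[]
    for x in np.arange(.498,.512,.0005):
        for y in np.arange(.232,.2461,.0005):
            m=mask(x,y); ring=cv2.dilate(m.astype(np.uint8),k).astype(bool)&~m; inn=m&~cv2.erode(m.astype(np.uint8),k).astype(bool)
            best.append((gr[ring].clip(0,140).mean()-gr[inn].clip(0,140).mean(),x,y))
    best.sort(reverse=True);b=np.array(best[:12]);return b[0],b[:,1:].mean(0)
E
python3 - <<'E'
from sil import *
print("scene",capsil(cam("scene")));print("top",capsil(cam("top")))
c=cam("scene")
# rod lateral pos in image near foot: predicted for (.504,.2412) vs fit
print(proj(c,[.503,.239,.2]),proj(c,[.504,.2412,.2]))
E
```

```text
scene (array([18.82374573,  0.504     ,  0.24      ]), array([0.5055    , 0.23979167]))
top (array([10.6157074,  0.4995   ,  0.2405   ]), array([0.49945833, 0.24008333]))
[345.61374131 144.94541006] [346.49443948 144.92398606]
```

The rod is vertical to within 0.2°. The camera silhouette of the cap, (0.5045, 0.240), agrees with the contact estimate to about 1 mm. I'll nudge the rod and lower it in stages, checking forces.

```bash
python3 -m creep '{"offset":[[-0.0005,0.0005,0.01],[0,0,0.01],[0,0,0.01],[0,0,0.01],[0,0,0.01],[0,0,0.005],[0,0,0.005],[0,0,0],[0,0,0],[0,0,0]],"dr":[[0,0,0],[0,0,0],[0,0,0],[0,0,0],[0,0,0],[0,0,0],[0,0,0],[0,0,0],[0,0,0],[0,0,0]],"fingers":[0.1,0.1,0.1,0.1,0.1,0.1,0.1,0.1,0.1,0.1]}' 35
python3 d.py .504 .2412 .373
python3 -c "
from h import *
c=cam('scene');crop(c,300,90,390,210,5,'pics/i3.png')"
```

```text
t: 17.98
tool_pos: [0.5044, 0.2417, 0.4582]
orientation: [[-0.967, -0.255, 0.001], [-0.255, 0.967, 0.0], [-0.001, 0.0, -1.0]]
wrist_force: [-0.4, -0.3, -2.1]
finger_gap: 0.202
t 17.9833 p [0.5044 0.2417 0.4582] yaw -165.22 tilt z [ 8.e-04  4.e-04 -1.e+00] q [ 45.7   7.8  -9.3   0.  -72.8 -30.9] F [-0.37 -0.31 -2.14] T [0.034 0.066 0.043] g 0.2015
tool delta to flange target [ 0.0005 -0.0004  0.0852]
```

View pics/i3.png

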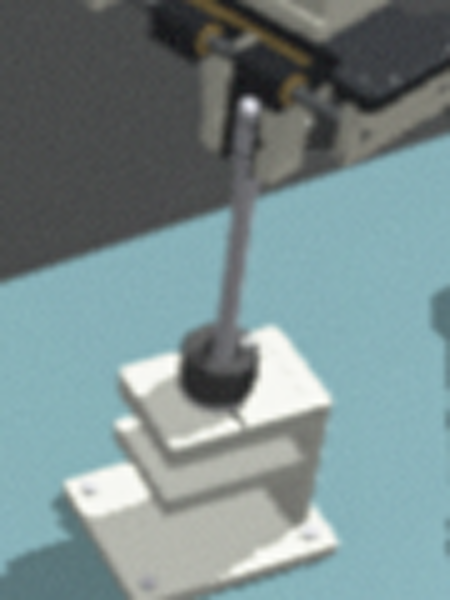

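```bash
python3 - <<'E'
from sil import *
c=cam("scene"); x,n,s=rodaxis(c,(.504,.2405),.155,.28); print(x.round(4),(x[:2]-.03*x[2:]).round(4),n,s)
print(capsil(c))
u0,v0,S=325,140,12
im=cv2.resize(c[0]["pixels"][v0:v0+45,u0:u0+45],None,fx=S,fy=S,interpolation=cv2.INTER_CUBIC)
def P(p): q=(proj(c,p)-[u0,v0]+.5)*S; return tuple(int(a) for a in q)
for r in(.011,.022):
  for a in np.linspace(0,2*np.pi,40): cv2.circle(im,P([.504+r*np.cos(a),.2405+r*np.sin(a),.149]),2,(0,255,0),-1)
for z in(.149,.17,.19): cv2.circle(im,P([x[0],x[1],z]),3,(0,0,255),-1)
cv2.imwrite("pics/ov.png",im)
E
```

```text
[0.5033 0.2397 0.0106 0.0042] [0.503  0.2395] 149 0.001096724787759095
(array([19.24503326,  0.506     ,  0.24      ]), array([0.50533333, 0.24008333]))
```

View pics/ov.png

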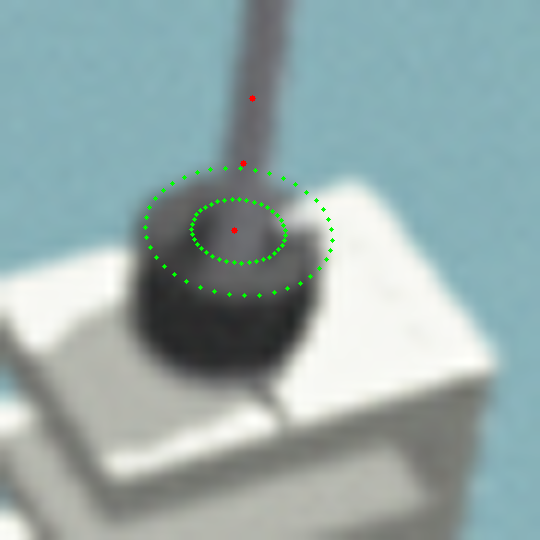

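```bash
python3 -m creep '{"offset":[[0,0,0.003],[0,0,0.003],[0,0,0.003],[0,0,0.003],[0,0,0.003],[0,0,0],[0,0,0],[0,0,0],[0,0,0],[0,0,0]],"dr":[[0,0,0],[0,0,0],[0,0,0],[0,0,0],[0,0,0],[0,0,0],[0,0,0],[0,0,0],[0,0,0],[0,0,0]],"fingers":[0.1,0.1,0.1,0.1,0.1,0.1,0.1,0.1,0.1,0.1]}' 35
python3 d.py .504 .2412 .373
```

```text
t: 18.92
tool_pos: [0.5042, 0.2416, 0.4428]
orientation: [[-0.967, -0.255, 0.0], [-0.255, 0.967, 0.0], [-0.0, 0.0, -1.0]]
wrist_force: [-0.3, -0.0, -1.6]
finger_gap: 0.196
t 18.9167 p [0.5042 0.2416 0.4428] yaw -165.22 tilt z [ 2.e-04  2.e-04 -1.e+00] q [ 45.7   8.3 -10.7   0.  -70.9 -30.9] F [-0.32 -0.03 -1.64] T [0.005 0.11  0.014] g 0.1962
tool delta to flange target [ 0.0004 -0.0004  0.0698]
```

```bash
python3 -m creep '{"offset":[[0,0,0.003],[0,0,0.003],[0,0,0.003],[0,0,0.003],[0,0,0.003],[0,0,0.003],[0,0,0],[0,0,0],[0,0,0],[0,0,0]],"dr":[[0,0,0],[0,0,0],[0,0,0],[0,0,0],[0,0,0],[0,0,0],[0,0,0],[0,0,0],[0,0,0],[0,0,0]],"fingers":[0.1,0.1,0.1,0.1,0.1,0.1,0.1,0.1,0.1,0.1]}' 35
python3 d.py .504 .2412 .373
```

```text
t: 19.75
tool_pos: [0.5043, 0.2417, 0.4249]
orientation: [[-0.967, -0.255, 0.0], [-0.255, 0.967, 0.0], [-0.0, 0.0, -1.0]]
wrist_force: [0.3, -0.6, -1.6]
finger_gap: 0.195
t 19.75 p [0.5043 0.2417 0.4249] yaw -165.22 tilt z [ 3.e-04  2.e-04 -1.e+00] q [ 45.7   8.9 -12.4   0.  -68.7 -30.9] F [ 0.31 -0.64 -1.65] T [0.013 0.109 0.006] g 0.1949
tool delta to flange target [ 0.0004 -0.0004  0.0519]
```

The rod is through the upper bushing with no contact force. I'll go on into the lower one.

```bash
python3 -m creep '{"offset":[[0,0,0.003],[0,0,0.003],[0,0,0.003],[0,0,0.003],[0,0,0.003],[0,0,0.003],[0,0,0.003],[0,0,0],[0,0,0],[0,0,0]],"dr":[[0,0,0],[0,0,0],[0,0,0],[0,0,0],[0,0,0],[0,0,0],[0,0,0],[0,0,0],[0,0,0],[0,0,0]],"fingers":[0.1,0.1,0.1,0.1,0.1,0.1,0.1,0.1,0.1,0.1]}' 35
python3 d.py .504 .2412 .373
python3 -c "
from h import *
c=cam('scene');crop(c,300,90,390,210,5,'pics/i4.png')"
```

```text
t: 20.58
tool_pos: [0.5043, 0.2416, 0.4038]
orientation: [[-0.967, -0.255, 0.0], [-0.255, 0.967, 0.0], [-0.0, -0.0, -1.0]]
wrist_force: [-0.6, 0.4, -1.9]
finger_gap: 0.195
t 20.5833 p [0.5043 0.2416 0.4038] yaw -165.22 tilt z [ 2.e-04  0.e+00 -1.e+00] q [ 45.7   9.7 -14.2   0.  -66.1 -30.9] F [-0.59  0.44 -1.92] T [ 0.038  0.132 -0.006] g 0.1948
tool delta to flange target [ 0.0004 -0.0004  0.0308]
```

View pics/i4.png

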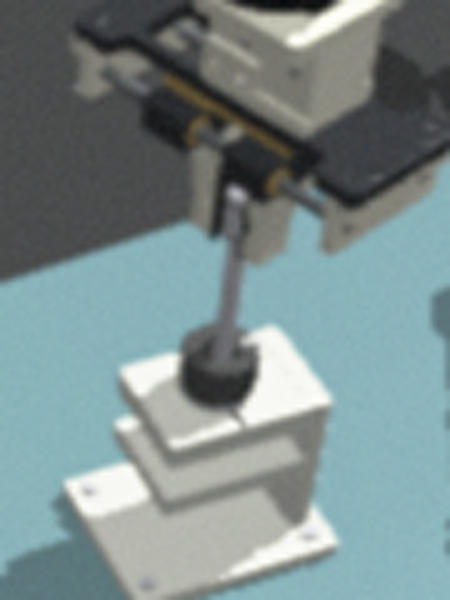

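```bash
python3 -m creep '{"offset":[[0,0,0.004],[0,0,0.004],[0,0,0.004],[0,0,0.004],[0,0,0.004],[0,0,0.004],[0,0,0.004],[0,0,0.003],[0,0,0],[0,0,0]],"dr":[[0,0,0],[0,0,0],[0,0,0],[0,0,0],[0,0,0],[0,0,0],[0,0,0],[0,0,0],[0,0,0],[0,0,0]],"fingers":[0.1,0.1,0.1,0.1,0.1,0.1,0.1,0.1,0.1,0.1]}' 35
python3 -m creep '{"offset":[[0,0,0],[0,0,0],[0,0,0],[0,0,0],[0,0,0],[0,0,0],[0,0,0],[0,0,0],[0,0,0],[0,0,0]],"dr":[[0,0,0],[0,0,0],[0,0,0],[0,0,0],[0,0,0],[0,0,0],[0,0,0],[0,0,0],[0,0,0],[0,0,0]],"fingers":[0.1,0.1,0.1,0.1,0.1,0.1,0.1,0.1,0.1,0.1]}' 35
python3 d.py .504 .2412 .373
python3 - <<'E'
from h import *
c=cam('scene');crop(c,300,90,390,210,5,'pics/i5.png')
c2=cam('top');cv2.imwrite('pics/top9.png',c2[0]["pixels"]);cv2.imwrite('pics/scene9.png',c[0]["pixels"])
u,v,P=cloud(c);m=(np.hypot(P[:,0]-.504,P[:,1]-.24)<.012)&(P[:,2]>.19)&(P[:,2]<.245);print("head top z",np.sort(P[m][:,2])[-6:].round(4))
# row of foot/underside of lower bush and base
for z in(.23,.06,.04,.012):print(z,proj(c,[.504,.24,z]).round(1))
print([ (round(d["score"],2),d["at"]) for d in bot.spot_point("scene","rod_tip")][:3],[ (round(d["score"],2),d["at"]) for d in bot.spot_point("scene","rod_head")][:4], proj(c,[.504,.24,.214]))
E
```

```text
t: 21.47
tool_pos: [0.5042, 0.2416, 0.3725]
orientation: [[-0.967, -0.255, -0.0], [-0.255, 0.967, -0.0], [0.0, -0.0, -1.0]]
wrist_force: [-0.5, -0.1, -1.1]
finger_gap: 0.199
t: 22.3
tool_pos: [0.5042, 0.2416, 0.3727]
orientation: [[-0.967, -0.255, 0.0], [-0.255, 0.967, 0.0], [-0.0, 0.0, -1.0]]
wrist_force: [0.3, -0.3, -2.2]
finger_gap: 0.198
t 22.3 p [0.5042 0.2416 0.3727] yaw -165.22 tilt z [ 0.  0. -1.] q [ 45.7  11.  -16.8  -0.  -62.1 -30.9] F [ 0.32 -0.25 -2.22] T [-0.015  0.083 -0.036] g 0.1978
tool delta to flange target [ 0.0003 -0.0003 -0.0003]
head top z [0.2283 0.2284 0.2292 0.2299 0.2308 0.2322]
0.23 [347.3 136.5]
0.06 [341.2 180.8]
0.04 [340.6 185.4]
0.012 [339.8 191.7]
[(0.53, [216.7, 211.6]), (0.47, [221.5, 194.8])] [(0.55, [182.2, 181.1]), (0.44, [140.3, 348.0])] [346.65710874 141.10745278]
```

View pics/i5.png

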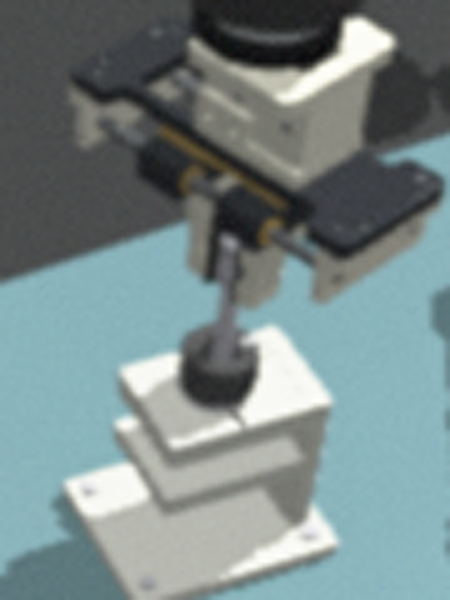

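View pics/scene9.png

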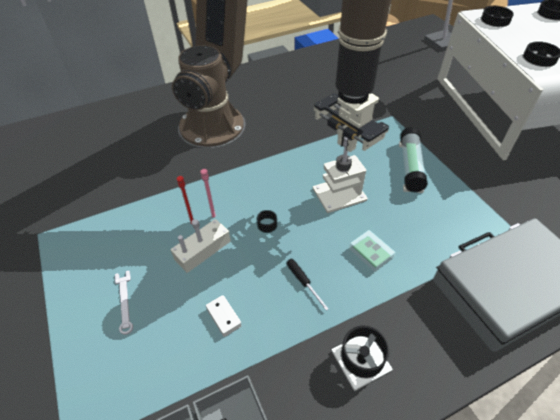

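The scene shows the rod down through the cap with its head top at crop (230,240), which is z ≈ 0.230, so the foot is at about 0.040. The wrist carries about 2 N, which is the rod's weight, so it is hanging free. The cap mark is still at crop (250,345), the open position, and the decoys and other items look undisturbed.

```bash
python3 -c "
from station import bot
print(bot.hand_in())"; python3 d.py
```

```text
the job is handed in; nothing more can be done
None
the job is handed in; nothing more can be done
```

The job is handed in: the gland cap is open, and the arm holds the long grey headed rod with its foot about 20 mm below the lower bushing.

- **Cap:** I turned it anticlockwise until the torque rose to about 0.55 N m at the open stop, then let go. The light mark on its rim swung about 67°, which fits the open position, and it was still there in the last picture.
- **Rod:** I lowered it through the cap and both bushings and saw no contact force at any stage. The rod was vertical to within about 0.2° when I measured it above the cap.
- **Last checks (22 s of the 69 s used):**
  - The top of the head measured about 0.230 m, so the foot is at about 0.040 m and clear of the base plate.
  - The wrist force was about 2 N, which is the rod's own weight, so it is hanging in the grip rather than resting.
  - The other things on the bench looked unmoved.
- **Not confirmed or disagreeing:**
  - The lower arm of the bracket hides the foot, so its height comes from the head and the gripper, not from seeing it. The point finder did not find the foot there either.
  - The camera estimates of the cap centre differed from the contact-based one by 1 to 3 mm in most cases, and by 4 to 5 mm for one outline fit. I used the contact-based one.

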